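# Switch the breakers in the power box under its propped lid

## Robot

A 6-joint arm with a two-finger parallel gripper is mounted at the origin on the work surface; the furniture and walls round the work are solid. World frame = base frame: x ahead of the robot, y to its left, z up, the work surface at z = 0. Lengths are in mm, angles in rad, forces in N, time in s.
With the tool pointing down it reaches from about 350 to 975 mm from the base axis. Payload 7.1 kg.
Tool frame: the origin (TCP) lies at the very end of the fingers, on their centre line; the grasp point (between the pads) lies ctrl.hold_point_z behind it (ctrl.hold_point_z is the distance from the TCP to the grasp point, in mm); z points along the fingers, y is the line along which they close (so a half turn about z gives the same grasp; the last joint's range is limited). The gripper opens to 88 mm and grips with 3 to 60 N. Pads are 20 mm wide; open, the fingers measure 115 mm over their backs; the gripper's body (75 mm by 178 mm) begins 61 mm behind the grasp point.
Start: joints at [1.299, 0.423, 1.63, -0, 1.089, -0.019], TCP at [156.291, 605.126, 222.675] pointing down, gripper open.
Joint ranges: [-3, 3], [-0.9, 2.11], [0.09, 2.58], [-1.31, 4.45], [0.11, 2.69], [-2.54, 2.54]. Speed limits (rad/s): [2.39, 2.39, 3.01, 3.14, 3.14, 3.14].

## Interface

Orientations are given as a rotation vector (axis times angle).
In Python, from workcell import ctrl gives the robot as it stands. The module is installed in compiled form; this text tells all that it offers.
- The arm moves only by the shell command python3 -m creep 'ROWS'. ROWS is JSON, a list of rows, each an object with "translation": the shift along the tool's x, y, z in mm, a list of three; "angular": the turn, a rotation vector about the tool's x, y, z in rad, a list of three; "jaw": the opening, from 0 (shut) to 1 (fully open). A call has exactly 8 rows; each row is the pose to reach, as a shift and turn from the pose commanded when the call began, along the tool's axes at that moment; what a row does not reach only later rows make up. A row lasts 1/8 s, in which the tool goes at most 62.5 mm and 10.7 degrees, less where a joint would pass 70% of its speed; a pose out of reach is approached as far as the arm can. A call with a gripper value outside its range is refused whole. The fingers move at their own pace and stop on an object; the grip force is fixed at half the most. Time passes only in rows, so rows that repeat a pose let the fingers close, or fill a call up. It gives the time, the measured TCP pose, the force, the opening and the grip force at its end, in the units of the state.
- ctrl.get_obs(): the state, without advancing time (a new reading comes with each control period).
- ctrl.get_image(name): name is "scene" or "side" or "wrist"; returns the picture (400x640x3 uint8, red, green, blue); there is no depth.
- ctrl.camera_info(name): a dict with "camera_matrix" (3x3 intrinsics, pixels), "distortion" ([k1, k2, p1, p2, k3] as OpenCV has them; the pictures are not rectified), "world_from_camera" (4x4, takes a point from camera to world coordinates). Camera axes: x right, y up, looking along -z (the intrinsics and any distortion apply to the point x, -y, -z); pixel columns grow to the right and rows downward; lengths in mm; the calibration is good to about 2 mm. A picture is of the moment at which its call begins: read the wrist's pose just before it. camera_info takes no time and is no camera call; for the wrist camera it gives the pose at the moment of the call.
- ctrl.close_job(): hands the job in; it is judged then, once.
Trained networks look in the newest picture that a camera, given by its name, has taken for a name from the list of things; names that differ only in an ending like _2 or _b are one class to them, and where a whole thing is asked for, a point or a joint stands for the part that bears it (a point fixed in the world has none). Each returns a list of dicts, best first, with "score" (0 to 1); they miss things now and then, are a little off and sometimes report something else, mostly with a low value. They report only what shows in the picture. A call takes as long as a camera call.
- ctrl.look_for(camera, label): "rect" ([left, top, right, bottom] in pixels, round what is visible of it).
The state is a dict: "t": time; "qpos": joint angles; "qvel": joint speeds; "joint_torque": joint torques, N m; "ee_pos": TCP position; "orientation": TCP orientation; "ft_force": force on the tool from outside, world axes, zero at the start; "moment": the same for the moment, N m; "width": finger opening in mm; "grasp_force": force on a finger pad.
Only numpy, scipy, OpenCV 4.12 (cv2) and the standard library are available. Lean on these libraries where they do the work, as an engineer would, in place of code of your own. Each camera call takes 0.05 s, during which the arm holds its last target. There are 200 camera calls.

## Task

Raise the lid of the yellow power box and lock its folding stay straight so that the lid is propped. With it propped, switch the left breaker (seen from the robot) on, the right one off and leave the middle one off; then break the stay's knee and lower the lid until it is shut. Leave the things lying round the box where they are.

Things in the scene. Friction and masses are not known exactly. Their poses are not given: they have to be found in the camera images.
- box: Yellow steel power box, fixed to the table, 200 (x) x 280 (y) x 109 mm high when shut. Origin: centre of its underside; x points away from the robot to the lid's hinge, y left, z up. Front and side walls 85 mm high, 5 mm thick. The lid is a shallow pan with 17 mm skirts that close onto the walls. Inside, a panel (top at z = 67 mm) carries three breakers; the part with y over 47 mm holds the stay.
- hinge (a point): Middle of the lid's hinge line, along the box's y, at the box's far upper edge (100, 0, 105 mm in the box frame).
- handle (a point): Middle of the lid's handle: round steel bar 12 mm thick along the box's y, between two prongs (84 mm clear), with 40 mm free room between it and the lid's front skirt. With lid angle t it is, from the hinge in the box frame, at x = -248 cos t - 8 sin t, z = 248 sin t - 8 cos t (mm).
- lid (a joint): Lid angle, rad: 0 shut, about 1.33 with the stay straight (it goes no farther). The lid weighs about 0.5 kg; its hinge is stiff and damped: it stays where it is left above about 1.2 rad and sinks shut slowly by itself from below about 0.8 rad.
- knob (a point): Middle of the red knob on the stay's knee: a cylinder 16 mm thick, 34 mm long, along the box's y at box y = 79 mm, just right of the stay's links. With the lid shut it lies down in the box; with the lid up it stands about 60 mm above the hinge's height and 50 mm in front of the lid.
- knee (a joint): Unfolding of the stay's knee, rad: 0 folded (lid shut), 2.47 links exactly straight, 2.63 against the stop beyond the straight line (locked). Below 2.47 it is not locked.
- tip_left (a point): Tip of the left breaker's black, white-ended lever. All levers: 12 mm wide (y), 8 mm thick, tip 34 mm from a pivot 62 mm above the table at box x = -35 mm; box y = -10, -50, -90 mm for left, middle, right.
- tip_middle (a point): Tip of the middle breaker's lever.
- tip_right (a point): Tip of the right breaker's lever.
- breaker_left (a joint): Left breaker, rad: 0 off (lever leans 26 degrees towards the robot, to the red mark), 0.9 on (leans 26 degrees away from the robot, to the green mark); it stays where it is left, moved by about 1 N at the tip. In between it is tripped. It starts off or tripped.
- breaker_middle (a joint): Middle breaker, same meaning; it starts off.
- breaker_right (a joint): Right breaker, same meaning; it starts on.
- tape_measure: Yellow tape measure, 40 x 74 x 66 mm, standing in front of the box; bystander. Origin: centre of its underside.
- screwdriver: Blue and black screwdriver, 212 mm long, lying in front of the box; bystander.
- offcut: Oak offcut, 45 x 120 x 22 mm, lying right of the box; bystander.
- mug: White dotted mug, 82 x 117 x 91 mm, standing right of the box; bystander.
- stay_lower: Folding stay: two flat steel links of 76 mm at the box's left, the lower (this body, origin at its pivot on the box: 10, 108, 93 mm in the box frame) and the upper, hinged to the lid 140 mm from its hinge. The knee bends towards the robot. Push its knob towards the lid and 25 degrees down, through the straight line, to a stop 6 mm beyond: locked. Pull it back some 20 to 25 mm to break it.

How it is judged (in metres and radians):
On the way, in this order (a step that is already met when the one before it is completed fails the run):
1. the lid is up and propped on its stay, locked past the straight line (value of joint lid above 1.15 rad and value of joint knee above 2.54 rad), for 0.3 s.
2. with the lid still propped, the left breaker is on, the middle and right ones are off (all of step 1 and value of joint breaker_left above 0.7 rad and value of joint each of breaker_middle, breaker_right below 0.2 rad), for 0.2 s.
At the end, for the whole second after the job is handed in: The lid is shut (under 0.04 rad) and at rest, the left breaker is on (over 0.7 rad), the middle and right breakers are off (under 0.2 rad) (value of joint lid below 0.04 rad and velocity of joint lid above -0.05 rad/s and value of joint breaker_left above 0.7 rad and value of joint each of breaker_middle, breaker_right below 0.2 rad); the robot touches nothing.
It fails at once if a bystander (tape measure, screwdriver, offcut, mug) is shifted by more than 25 mm (distance of any of tape_measure, screwdriver, offcut, mug from where it was at the start of the episode above 0.025 m).
It also fails if it takes over 72 s, if anything falls off the work surface, if the arm or the gripper's body presses on something with over 40 N, if the wrist force passes 120 N, or if a joint passes its speed limit or range.

## Working session

There is one attempt and no reset: what is moved stays moved. The work goes in short steps, Python scripts to look and compute and a shell command to move; the robot and the scene stay as the last step left them, time stands still between calls to the robot, and variables do not carry over. Pictures are saved under pics/ and viewed, at most 10 in all, crops included, and the job is handed in when it is done.

```bash
mkdir -p pics; cat > h.py <<'E'
import numpy as np,cv2
from scipy.spatial.transform import Rotation as R
from workcell import ctrl
def save(c,n,crop=None,scale=1):
    im=ctrl.get_image(c)
    if crop: im=im[crop[1]:crop[3],crop[0]:crop[2]]
    im=cv2.resize(im,None,fx=scale,fy=scale)
    cv2.imwrite('pics/'+n,im[:,:,::-1])
def proj(c,P,info=None):
    i=info or ctrl.camera_info(c);T=np.linalg.inv(np.array(i['world_from_camera']))
    p=(np.c_[np.atleast_2d(P),np.ones(len(np.atleast_2d(P)))]@T.T)[:,:3]*[1,-1,-1]
    return cv2.projectPoints(p.reshape(-1,1,3),np.zeros(3),np.zeros(3),np.array(i['camera_matrix']),np.array(i['distortion'],float))[0].reshape(-1,2)
def ray(c,uv,info=None):
    i=info or ctrl.camera_info(c);T=np.array(i['world_from_camera'])
    u=cv2.undistortPoints(np.array(uv,float).reshape(-1,1,2),np.array(i['camera_matrix']),np.array(i['distortion'],float)).reshape(2)
    d=T[:3,:3]@np.array([u[0],-u[1],-1]);return T[:3,3],d/np.linalg.norm(d)
def onz(c,uv,z):
    o,d=ray(c,uv);return o+d*(z-o[2])/d[2]
E
python3 - <<'E'
from h import *
o=ctrl.get_obs();print({k:np.round(v,3).tolist() for k,v in o.items()},ctrl.hold_point_z)
a=ctrl.get_image('scene');
for c in ['scene','side','wrist']:
    save(c,c+'0.png')
    i=ctrl.camera_info(c);print(c,np.round(i['world_from_camera'],2).tolist(),np.round(i['camera_matrix'],0).tolist())
    for l in ['box','handle','hinge','tape_measure','screwdriver','offcut','mug']:
        r=ctrl.look_for(c,l)
        print(l,[(round(x['score'],2),np.round(x['rect']).tolist()) for x in r[:2]])
a=cv2.imread('pics/scene0.png');b=cv2.imread('pics/side0.png')
E
```

```text
{'t': 0.0, 'qpos': [1.299, 0.424, 1.631, -0.0, 1.089, -0.019], 'qvel': [0.001, -0.0, -0.001, -0.001, -0.001, 0.003], 'joint_torque': [0.003, -54.464, -27.366, 0.065, 0.023, -0.0], 'ee_pos': [156.151, 604.602, 221.91], 'orientation': [-0.396, -3.116, 0.002], 'ft_force': [-0.564, -0.74, -0.544], 'moment': [0.04, 0.029, 0.006], 'grasp_force': 0.0, 'width': 87.7} 18.700000000000003
scene [[0.91, 0.18, -0.38, 93.14], [-0.42, 0.43, -0.8, -919.82], [0.02, 0.88, 0.47, 600.22], [0.0, 0.0, 0.0, 1.0]] [[420.0, 0.0, 326.0], [0.0, 420.0, 196.0], [0.0, 0.0, 1.0]]
box [(0.93, [283.0, 148.0, 388.0, 228.0])]
handle [(0.82, [288.0, 144.0, 388.0, 194.0])]
hinge [(0.64, [281.0, 149.0, 386.0, 228.0])]
tape_measure [(0.91, [233.0, 169.0, 247.0, 197.0])]
screwdriver [(0.66, [258.0, 213.0, 290.0, 262.0])]
offcut [(0.61, [374.0, 264.0, 418.0, 304.0])]
mug [(0.97, [425.0, 228.0, 471.0, 277.0])]
side [[0.92, 0.17, -0.34, 162.82], [-0.39, 0.41, -0.82, -888.6], [-0.0, 0.89, 0.45, 575.17], [0.0, 0.0, 0.0, 1.0]] [[411.0, 0.0, 320.0], [0.0, 411.0, 197.0], [0.0, 0.0, 1.0]]
box []
handle [(0.84, [278.0, 158.0, 383.0, 208.0]), (0.26, [224.0, 177.0, 242.0, 209.0])]
hinge [(0.72, [278.0, 158.0, 384.0, 209.0]), (0.57, [275.0, 153.0, 383.0, 237.0])]
tape_measure [(0.87, [226.0, 176.0, 244.0, 209.0])]
screwdriver [(0.68, [253.0, 228.0, 282.0, 279.0])]
offcut [(0.57, [364.0, 274.0, 414.0, 317.0])]
mug [(0.79, [415.0, 237.0, 467.0, 291.0])]
wrist [[0.25, -0.94, -0.25, 89.28], [0.97, 0.24, 0.06, 624.06], [-0.0, -0.26, 0.97, 385.59], [0.0, 0.0, 0.0, 1.0]] [[277.0, 0.0, 319.0], [0.0, 277.0, 200.0], [0.0, 0.0, 1.0]]
box []
handle []
hinge []
tape_measure []
screwdriver []
offcut []
mug []
```

```bash
python3 - <<'E'
import cv2
a=cv2.imread('pics/scene0.png')[120:320,210:480]
cv2.imwrite('pics/scene0c.png',cv2.resize(a,None,fx=2.96,fy=2.96,interpolation=cv2.INTER_CUBIC))
E
```

```text
(no output)
```

View pics/scene0c.png

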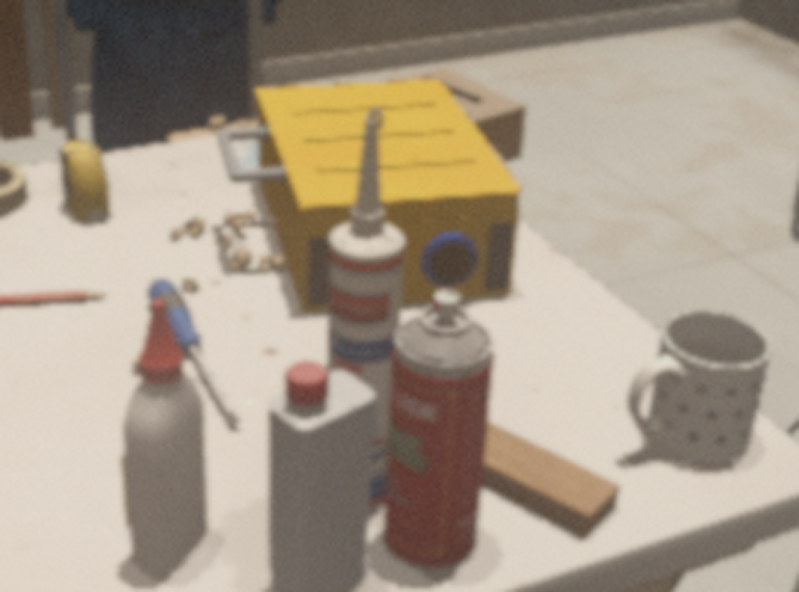

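The crop shows the box with the handle to its left (towards the robot), lid corners at crop (255,88), (440,80), (518,188), (300,208). The tape measure is at (85,180) and the screwdriver at (190,350). I'll fit the box pose from the corners.

```bash
cat >> h.py <<'E'
from scipy.optimize import least_squares
E
python3 - <<'E'
from h import *
px=np.array([(255,88),(440,80),(518,188),(300,208),(303,308),(510,292)])/2.96+[210,120]
B=np.array([(-100,140,109),(100,140,109),(100,-140,109),(-100,-140,109),(-100,-140,0),(100,-140,0)],float)
info=ctrl.camera_info('scene')
def w(p,B=B): 
    c,s=np.cos(p[2]),np.sin(p[2]);return np.c_[p[0]+c*B[:,0]-s*B[:,1],p[1]+s*B[:,0]+c*B[:,1],B[:,2]]
r=least_squares(lambda p:(proj('scene',w(p),info)-px).ravel(),[500,100,0],x_scale=[100,100,.1])
print(r.x,np.round(r.fun.reshape(-1,2),1))
H=w(r.x,np.array([[-148,0,97],[100,0,105.]]));print(H)
for l,uv in dict(tape=(240,196),sd0=(264,216),sd1=(289,263),off=(396,290),mug=(448,272)).items(): print(l,np.round(onz('scene',uv,0)))
o=ctrl.get_obs();print(R.from_rotvec(o['orientation']).as_matrix().round(3))
E
```

```text
[ 6.04324141e+02  7.74228143e+01 -2.33119124e-01] [[ 0.4 -0.6]
 [-0.7 -1.1]
 [ 0.8  0.4]
 [ 0.3 -1.1]
 [-1.   1.2]
 [ 0.   0.4]]
[[460.32745667 111.6127968   97.        ]
 [701.61919795  54.3214747  105.        ]]
tape [341. 200.   0.]
sd0 [372.  59.   0.]
sd1 [ 361. -169.    0.]
off [ 540. -348.    0.]
mug [ 685. -343.    0.]
[[-0.968  0.25   0.   ]
 [ 0.25   0.968 -0.   ]
 [-0.    -0.    -1.   ]]
```

```bash
cat >> h.py <<'E'
BOX=[604.3,77.4,-0.2331]
def Rb(box=None): return R.from_euler('z',(box or BOX)[2]).as_matrix()
def b2w(p,box=None):
    b=box or BOX; return np.array([b[0],b[1],0])+np.asarray(p,float)@Rb(b).T
def w2b(p,box=None):
    b=box or BOX; return (np.asarray(p,float)-[b[0],b[1],0])@Rb(b)
def ori(tilt):  # tool x=box y, z tilted forward from down by tilt deg
    a=np.radians(tilt); z=np.array([np.sin(a),0,-np.cos(a)]); x=np.array([0,1.,0]); y=np.cross(z,x)
    return Rb()@np.c_[x,y,z]
def delta(pb,tilt,hold=True):
    "pb: box-frame target of grasp point (hold) or TCP"
    o=ctrl.get_obs();M=R.from_rotvec(o['orientation']).as_matrix();T=ori(tilt)
    tgt=b2w(pb)+(T[:,2]*ctrl.hold_point_z if hold else 0)
    print('trans',np.round(M.T@(tgt-o['ee_pos']),1).tolist(),'ang',np.round(R.from_matrix(M.T@T).as_rotvec(),3).tolist())
def st():
    o=ctrl.get_obs();M=R.from_rotvec(o['orientation']).as_matrix()
    print('t',round(o['t'],2),'tcp_box',np.round(w2b(o['ee_pos']),1).tolist(),'hold_box',np.round(w2b(np.array(o['ee_pos'])-M[:,2]*ctrl.hold_point_z),1).tolist(),'zb',np.round(Rb().T@M[:,2],2).tolist(),'F',np.round(o['ft_force'],1).tolist(),'w',round(o['width'],1),'g',round(o['grasp_force'],1),'q',np.round(o['qpos'],2).tolist())
E
python3 -c "
from h import *
delta([-148,0,230],0)"
python3 -m creep '[{"translation":[-52,-50,0],"angular":[0,0,0.18],"jaw":1},{"translation":[-104,-100,0],"angular":[0,0,0.36],"jaw":1},{"translation":[-156,-150,0],"angular":[0,0,0.54],"jaw":1},{"translation":[-208,-200,0],"angular":[0,0,0.72],"jaw":1},{"translation":[-260,-250,0],"angular":[0,0,0.9],"jaw":1},{"translation":[-312,-300,0],"angular":[0,0,1.08],"jaw":1},{"translation":[-364,-350,0],"angular":[0,0,1.26],"jaw":1},{"translation":[-400,-385,-5],"angular":[0,0,1.44],"jaw":1}]'
python3 -c "
from h import *
st();delta([-148,0,210],0)"
```

```text
trans [-417.8, -401.8, 11.4] ang [0.0, 0.0, 1.551]
t: 2.25
ee_pos: [419.3, 177.6, 225.6]
orientation: [2.359, 2.075, 0.001]
ft_force: [1.5, 1.0, -0.1]
width: 87.8
grasp_force: 0.0
t 2.25 tcp_box [-203.2, 54.8, 225.6] hold_box [-203.2, 54.8, 244.3] zb [0.0, 0.0, -1.0] F [1.5, 1.0, -0.1] w 87.8 g 0.0 q [0.37, 0.17, 1.99, 0.0, 0.98, 0.5]
trans [-60.3, 49.1, 34.3] ang [0.001, -0.0, 0.105]
```

```bash
python3 -m creep '[{"translation":[-10,8,5],"angular":[0,0,0.1],"jaw":1},{"translation":[-20,18,10],"angular":[0,0,0.1],"jaw":1},{"translation":[-34,28,15],"angular":[0,0,0.1],"jaw":1},{"translation":[-34,28,15],"angular":[0,0,0.1],"jaw":1},{"translation":[-34,28,15],"angular":[0,0,0.1],"jaw":1},{"translation":[-34,28,15],"angular":[0,0,0.1],"jaw":1},{"translation":[-34,28,15],"angular":[0,0,0.1],"jaw":1},{"translation":[-34,28,15],"angular":[0,0,0.1],"jaw":1}]'
python3 - <<'E'
from h import *
st();delta([-148,0,97],0)
save('wrist','w1.png')
for l in ['handle','box','tape_measure']: print(l,[(round(x['score'],2),np.round(x['rect']).tolist()) for x in ctrl.look_for('wrist',l)[:2]])
im=cv2.imread('pics/w1.png')
B=np.array([(-148,42,97),(-148,-42,97),(-100,140,109),(-100,-140,109),(100,140,109),(100,-140,109)],float)
p=proj('wrist',b2w(B));print(p.round())
for q in p: cv2.circle(im,tuple(int(v) for v in q),4,(255,0,255),1)
cv2.imwrite('pics/w1a.png',im)
E
```

```text
t: 3.25
ee_pos: [442.0, 142.5, 210.4]
orientation: [2.453, 1.962, 0.0]
ft_force: [0.2, -0.4, 0.1]
width: 87.6
grasp_force: 0.0
t 3.25 tcp_box [-172.9, 25.9, 210.4] hold_box [-172.9, 25.9, 229.1] zb [0.0, 0.0, -1.0] F [0.2, -0.4, 0.1] w 87.6 g 0.0 q [0.29, 0.2, 1.98, 0.0, 0.95, 0.51]
trans [-26.2, 24.6, 132.1] ang [0.0, -0.0, 0.012]
handle [(0.55, [334.0, 79.0, 622.0, 342.0])]
box [(0.63, [337.0, 77.0, 620.0, 344.0])]
tape_measure [(0.8, [188.0, 93.0, 252.0, 155.0])]
[[343. 183.]
 [341. 258.]
 [402.  77.]
 [381. 341.]
 [623.  82.]
 [553. 341.]]
```

View pics/w1a.png

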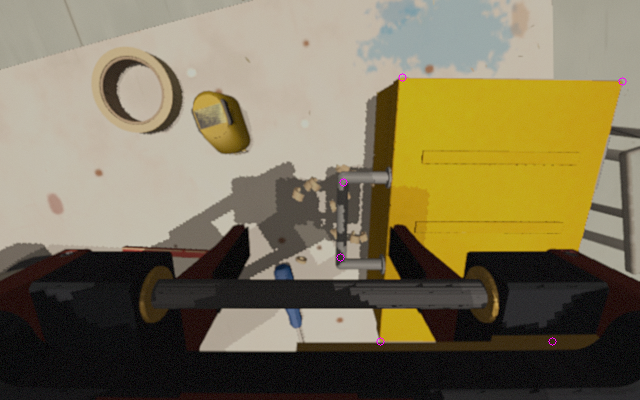

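The projected box fit (magenta) lies on the lid corners and the handle bar ends at (343,183)/(341,258), so the pose is good to about 2 mm. I'll descend with a narrowed jaw, since a full opening would hit the skirt.

```bash
python3 -m creep '[{"translation":[-13,12,20],"angular":[0,0,0.01],"jaw":0.45},{"translation":[-26,24,40],"angular":[0,0,0.01],"jaw":0.45},{"translation":[-26,24,60],"angular":[0,0,0.01],"jaw":0.45},{"translation":[-26,24,80],"angular":[0,0,0.01],"jaw":0.45},{"translation":[-26,24,100],"angular":[0,0,0.01],"jaw":0.45},{"translation":[-26,24,118],"angular":[0,0,0.01],"jaw":0.45},{"translation":[-26,24,132],"angular":[0,0,0.01],"jaw":0.45},{"translation":[-26,24,132],"angular":[0,0,0.01],"jaw":0.45}]'
python3 -c "
from h import *
st();delta([-148,0,97],0)"
python3 -m creep '[{"translation":[0,0,0],"angular":[0,0,0],"jaw":0},{"translation":[0,0,0],"angular":[0,0,0],"jaw":0},{"translation":[0,0,0],"angular":[0,0,0],"jaw":0},{"translation":[0,0,0],"angular":[0,0,0],"jaw":0},{"translation":[0,0,0],"angular":[0,0,0],"jaw":0},{"translation":[0,0,0],"angular":[0,0,0],"jaw":0},{"translation":[0,0,0],"angular":[0,0,0],"jaw":0},{"translation":[0,0,0],"angular":[0,0,0],"jaw":0}]'
python3 - <<'E'
from h import *
st()
for t in np.arange(0,1.34,.083): print(round(t,3),np.round([248-248*np.cos(t)-8*np.sin(t),248*np.sin(t)-8*np.cos(t)+8],0))
E
```

```text
t: 4.45
ee_pos: [459.2, 111.5, 77.5]
orientation: [-2.463, -1.949, 0.003]
ft_force: [0.4, -0.3, -0.0]
width: 39.3
grasp_force: 0.0
t 4.45 tcp_box [-149.1, -0.4, 77.5] hold_box [-149.1, -0.4, 96.2] zb [-0.0, -0.0, -1.0] F [0.4, -0.3, -0.0] w 39.3 g 0.0 q [0.21, 0.44, 2.05, -0.0, 0.65, 0.45]
trans [0.4, 1.1, -0.8] ang [-0.002, 0.001, 0.001]
t: 5.45
ee_pos: [459.6, 111.8, 78.7]
orientation: [-2.463, -1.949, -0.0]
ft_force: [-3.1, 1.2, 6.6]
width: 11.3
grasp_force: 30.0
t 5.45 tcp_box [-148.7, 0.0, 78.7] hold_box [-148.7, 0.0, 97.4] zb [-0.0, 0.0, -1.0] F [-3.1, 1.2, 6.6] w 11.3 g 30.0 q [0.21, 0.44, 2.05, 0.0, 0.65, 0.44]
0.0 [0. 0.]
0.083 [ 0. 21.]
0.166 [ 2. 41.]
0.249 [ 6. 61.]
0.332 [11. 81.]
0.415 [ 18. 101.]
0.498 [ 26. 119.]
0.581 [ 36. 137.]
0.664 [ 48. 155.]
0.747 [ 61. 171.]
0.83 [ 75. 186.]
0.913 [ 90. 199.]
0.996 [106. 212.]
1.079 [124. 223.]
1.162 [142. 232.]
1.245 [161. 240.]
1.328 [181. 247.]
```

```bash
python3 -m creep '[{"translation":[0,0,-10],"angular":[0,0,0],"jaw":0},{"translation":[0,0,-25],"angular":[0,0,0],"jaw":0},{"translation":[2,2,-41],"angular":[0,0,0],"jaw":0},{"translation":[0,6,-61],"angular":[0,0,0],"jaw":0},{"translation":[0,11,-81],"angular":[0,0,0],"jaw":0},{"translation":[0,18,-101],"angular":[0,0,0],"jaw":0},{"translation":[0,26,-119],"angular":[0,0,0],"jaw":0},{"translation":[0,36,-137],"angular":[0,0,0],"jaw":0}]'
python3 -c "
from h import *
st()"
```

```text
t: 6.45
ee_pos: [493.3, 104.1, 216.3]
orientation: [-2.462, -1.947, 0.002]
ft_force: [-0.8, 7.8, -6.2]
width: 11.3
grasp_force: 30.0
t 6.45 tcp_box [-114.2, 0.3, 216.3] hold_box [-114.1, 0.3, 235.0] zb [-0.0, 0.0, -1.0] F [-0.8, 7.8, -6.2] w 11.3 g 30.0 q [0.18, 0.26, 1.9, 0.0, 0.99, 0.41]
```

```bash
python3 -m creep '[{"translation":[0,12,-18],"angular":[0,0,0],"jaw":0},{"translation":[0,25,-34],"angular":[0,0,0],"jaw":0},{"translation":[0,39,-49],"angular":[0,0,0],"jaw":0},{"translation":[0,54,-62],"angular":[0,0,0],"jaw":0},{"translation":[0,70,-75],"angular":[0,0,0],"jaw":0},{"translation":[0,88,-86],"angular":[0,0,0],"jaw":0},{"translation":[0,106,-95],"angular":[0,0,0],"jaw":0},{"translation":[0,125,-103],"angular":[0,0,0],"jaw":0}]'
python3 -m creep '[{"translation":[0,7,-3],"angular":[0,0,0],"jaw":0},{"translation":[0,13,-5],"angular":[0,0,0],"jaw":0},{"translation":[0,16,-6],"angular":[0,0,0],"jaw":0},{"translation":[0,16,-6],"angular":[0,0,0],"jaw":0},{"translation":[0,16,-6],"angular":[0,0,0],"jaw":0},{"translation":[0,16,-6],"angular":[0,0,0],"jaw":0.45},{"translation":[0,16,-6],"angular":[0,0,0],"jaw":0.45},{"translation":[0,16,-6],"angular":[0,0,0],"jaw":0.45}]'
python3 -c "
from h import *
st()
print([(round(x['score'],2),np.round(x['rect']).tolist()) for x in (ctrl.get_image('scene') is not None and ctrl.look_for('scene','knob'))])"
```

```text
t: 7.45
ee_pos: [615.3, 75.8, 322.4]
orientation: [-2.461, -1.949, -0.002]
ft_force: [-5.6, 5.8, 7.7]
width: 11.0
grasp_force: 30.0
t: 8.45
ee_pos: [631.8, 70.6, 324.4]
orientation: [2.464, 1.949, -0.001]
ft_force: [0.1, -0.2, 0.3]
width: 37.0
grasp_force: 0.0
t 8.45 tcp_box [28.3, -0.2, 324.4] hold_box [28.3, -0.2, 343.1] zb [-0.0, -0.0, -1.0] F [0.1, -0.2, 0.3] w 37.0 g 0.0 q [0.09, 0.35, 1.5, -0.0, 1.29, 0.33]
[(0.74, [330.0, 110.0, 352.0, 162.0])]
```

```bash
python3 -m creep '[{"translation":[0,0,-20],"angular":[0,0,0],"jaw":0.45},{"translation":[0,0,-45],"angular":[0,0,0],"jaw":0.45},{"translation":[0,-20,-55],"angular":[0,0,0],"jaw":0.45},{"translation":[0,-50,-55],"angular":[0.15,0,0],"jaw":0.45},{"translation":[0,-80,-50],"angular":[0.3,0,0],"jaw":0.45},{"translation":[0,-110,-40],"angular":[0.45,0,0],"jaw":0.45},{"translation":[0,-140,-30],"angular":[0.6,0,0],"jaw":0.45},{"translation":[0,-140,-30],"angular":[0.6,0,0],"jaw":0.45}]'
python3 - <<'E'
from h import *
st();o=ctrl.get_obs();print(np.round(o['ee_pos'],1))
D=[(.424,1.631,1.089,624.5,221.9),(.2,1.98,.95,464.4,210.4),(.44,2.05,.65,472.5,77.5),(.26,1.9,.99,504,216.3),(.35,1.5,1.29,635.7,324.4)]
D.append((*o['qpos'][1:3],o['qpos'][4],np.hypot(*o['ee_pos'][:2]),o['ee_pos'][2]))
D=np.array(D)
def fk(p,q2,q3,q5):
    a,b,L,h,r0=p; s=q2+q3;t=s+q5
    return np.array([r0+a*np.sin(q2)+b*np.sin(s)+L*np.sin(t),h+a*np.cos(q2)+b*np.cos(s)+L*np.cos(t)])
f=lambda p:(fk(p,D[:,0],D[:,1],D[:,2])-D[:,3:].T).ravel()
r=least_squares(f,[500,450,250,200,0]);print(r.x.round(1),r.fun.round(1))
for tilt in (30,40,45,50,55,65):
  for pb in ((-45,79,200),(20,79,168)):
    a=np.radians(tilt);tc=b2w(pb)+ori(tilt)[:,2]*18.7
    t=np.pi-a; g=np.array([np.hypot(*tc[:2]),tc[2]])
    s=least_squares(lambda q:fk(r.x,q[0],q[1],t-q[0]-q[1])-g,[.3,1.6])
    print(tilt,pb,s.x.round(2),round(t-s.x.sum(),2),s.cost.round(2))
E
```

```text
t: 9.55
ee_pos: [494.1, 103.0, 352.1]
orientation: [-2.057, -1.627, 0.51]
ft_force: [1.0, 0.7, 0.8]
width: 39.5
grasp_force: 0.0
t 9.55 tcp_box [-113.2, -0.5, 352.1] hold_box [-102.5, -0.5, 367.5] zb [-0.57, -0.0, -0.82] F [1.0, 0.7, 0.8] w 39.5 g 0.0 q [0.08, 0.42, 1.46, 0.18, 1.84, 0.31]
[494.1 103.  352.1]
[544.6 487.7 262.8 220.7 -38.5] [ -7.9   8.3  17.2   0.8 -18.2  -0.    5.4   2.3 -14.6  -3.   10.7  -0.8]
30 (-45, 79, 200) [0.29 2.02] 0.3 0.0
30 (20, 79, 168) [0.42 1.91] 0.28 0.0
40 (-45, 79, 200) [0.28 2.11] 0.05 0.0
40 (20, 79, 168) [0.41 2.01] 0.03 0.0
45 (-45, 79, 200) [0.28 2.16] -0.08 0.0
45 (20, 79, 168) [0.41 2.05] -0.11 0.0
50 (-45, 79, 200) [0.29 2.2 ] -0.22 0.0
50 (20, 79, 168) [0.42 2.09] -0.24 0.0
55 (-45, 79, 200) [0.3  2.24] -0.35 0.0
55 (20, 79, 168) [0.43 2.13] -0.38 0.0
65 (-45, 79, 200) [0.35 2.3 ] -0.64 0.0
65 (20, 79, 168) [0.48 2.19] -0.66 0.0
```

```bash
cat >> h.py <<'E'
def ori(tilt):  # tool y=box y, tool x=-box x when down; z tilted forward
    a=np.radians(tilt); z=np.array([np.sin(a),0,-np.cos(a)]); y=np.array([0,1.,0]); x=np.cross(y,z)
    return Rb()@np.c_[x,y,z]
E
python3 -m creep '[{"translation":[0,0,0],"angular":[-0.18,0,0],"jaw":0.5},{"translation":[0,0,0],"angular":[-0.36,0,0],"jaw":0.5},{"translation":[0,0,0],"angular":[-0.54,0,0],"jaw":0.5},{"translation":[0,0,0],"angular":[-0.6,0,0],"jaw":0.5},{"translation":[0,0,0],"angular":[-0.6,0,0],"jaw":0.5},{"translation":[0,0,0],"angular":[-0.6,0,0],"jaw":0.5},{"translation":[0,0,0],"angular":[-0.6,0,0],"jaw":0.5},{"translation":[0,0,0],"angular":[-0.6,0,0],"jaw":0.5}]'
python3 -c "
from h import *
st();delta([-60,46,190],30,False)"
python3 -m creep '[{"translation":[0,0,0],"angular":[0,0,-0.18],"jaw":0.5},{"translation":[0,0,0],"angular":[0,0,-0.36],"jaw":0.5},{"translation":[0,0,0],"angular":[0,0,-0.54],"jaw":0.5},{"translation":[0,0,0],"angular":[0,0,-0.72],"jaw":0.5},{"translation":[0,0,0],"angular":[0,0,-0.9],"jaw":0.5},{"translation":[0,0,0],"angular":[0,0,-1.08],"jaw":0.5},{"translation":[0,0,0],"angular":[0,0,-1.26],"jaw":0.5},{"translation":[0,0,0],"angular":[0,0,-1.44],"jaw":0.5}]'
python3 - <<'E'
from h import *
st();delta([-60,46,190],30,False)
for c in ['scene','side']:
    save(c,c+'2.png')
    for l in ['knob','handle','tip_left','tip_middle','tip_right']: print(c,l,[(round(x['score'],2),np.round(x['rect']).tolist()) for x in ctrl.look_for(c,l)[:2]], proj(c,b2w({'knob':(20,79,168),'handle':(29,0,344),'tip_left':(-50,-10,93),'tip_middle':(-50,-50,93),'tip_right':(-20,-90,93)}[l])).round(0).tolist())
a=cv2.imread('pics/side2.png')[70:270,210:450];cv2.imwrite('pics/side2c.png',cv2.resize(a,None,fx=3,fy=3,interpolation=cv2.INTER_CUBIC))
E
```

```text
t: 10.55
ee_pos: [496.2, 102.9, 353.9]
orientation: [-2.464, -1.949, 0.001]
ft_force: [1.1, 0.4, -0.0]
width: 43.9
grasp_force: 0.0
t 10.55 tcp_box [-111.1, -0.1, 353.9] hold_box [-111.1, -0.1, 372.6] zb [-0.0, -0.0, -1.0] F [1.1, 0.4, -0.0] w 43.9 g 0.0 q [0.18, 0.11, 1.74, 0.0, 1.29, 0.41]
trans [46.1, 51.2, 163.9] ang [-0.411, -0.411, -1.531]
t: 11.55
ee_pos: [496.1, 103.0, 354.0]
orientation: [-0.558, -3.091, 0.0]
ft_force: [0.1, 0.2, -0.5]
width: 43.3
grasp_force: 0.0
t 11.55 tcp_box [-111.2, -0.1, 354.0] hold_box [-111.2, -0.1, 372.7] zb [-0.0, -0.0, -1.0] F [0.1, 0.2, -0.5] w 43.3 g 0.0 q [0.18, 0.11, 1.74, 0.0, 1.29, -1.03]
trans [-45.2, 52.2, 163.9] ang [-0.033, -0.524, -0.121]
scene knob [(0.71, [331.0, 108.0, 354.0, 156.0])] [[339.0, 136.0]]
scene handle [(0.59, [342.0, 77.0, 388.0, 187.0]), (0.23, [298.0, 83.0, 390.0, 229.0])] [[351.0, 83.0]]
scene tip_left [] [[321.0, 173.0]]
scene tip_middle [] [[324.0, 179.0]]
scene tip_right [] [[337.0, 184.0]]
side knob [(0.57, [327.0, 120.0, 346.0, 168.0]), (0.21, [255.0, 227.0, 282.0, 281.0])] [[335.0, 146.0]]
side handle [(0.78, [337.0, 86.0, 384.0, 194.0]), (0.59, [324.0, 195.0, 331.0, 204.0])] [[345.0, 92.0]]
side tip_left [(0.32, [332.0, 122.0, 342.0, 151.0])] [[316.0, 183.0]]
side tip_middle [] [[318.0, 189.0]]
side tip_right [(0.39, [325.0, 194.0, 333.0, 206.0]), (0.38, [327.0, 120.0, 346.0, 166.0])] [[332.0, 195.0]]
```

View pics/side2c.png

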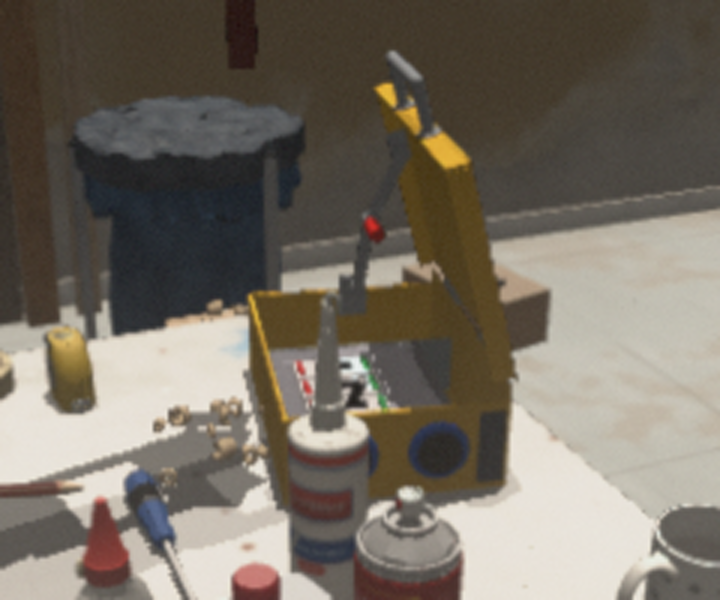

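The lid is up. The red knob is at crop (373,228), which is pixel (334,146); I predicted (335,146). I'll approach the knob tilted 30°.

```bash
python3 -m creep '[{"translation":[0,10,25],"angular":[-0.01,-0.13,-0.03],"jaw":0.5},{"translation":[-5,20,50],"angular":[-0.02,-0.26,-0.06],"jaw":0.5},{"translation":[-15,30,80],"angular":[-0.03,-0.39,-0.09],"jaw":0.5},{"translation":[-25,40,110],"angular":[-0.03,-0.524,-0.12],"jaw":0.5},{"translation":[-35,48,140],"angular":[-0.03,-0.524,-0.12],"jaw":0.5},{"translation":[-45,52,164],"angular":[-0.03,-0.524,-0.12],"jaw":0.5},{"translation":[-45,52,164],"angular":[-0.03,-0.524,-0.12],"jaw":0.5},{"translation":[-45,52,164],"angular":[-0.03,-0.524,-0.12],"jaw":0.5}]'
python3 -c "
from h import *
st()
for p in [(-60,46,190),(-5,46,154),(9,46,150),(28,46,144),(32,46,142)]: delta(p,30,False)"
```

```text
t: 13.15
ee_pos: [556.4, 135.8, 191.0]
orientation: [0.314, 2.6, -0.087]
ft_force: [0.0, 0.7, 0.5]
width: 43.8
grasp_force: 0.0
t 13.15 tcp_box [-60.0, 45.7, 191.0] hold_box [-69.4, 45.8, 207.2] zb [0.5, -0.01, -0.87] F [0.0, 0.7, 0.5] w 43.8 g 0.0 q [0.38, 0.27, 2.08, -0.73, 0.45, -0.35]
trans [0.5, 0.3, 0.9] ang [-0.005, 0.001, -0.006]
trans [-29.1, 0.8, 59.6] ang [-0.005, 0.001, -0.006]
trans [-39.2, 0.9, 70.1] ang [-0.005, 0.001, -0.006]
trans [-52.6, 1.0, 84.8] ang [-0.005, 0.001, -0.006]
trans [-55.1, 1.1, 88.6] ang [-0.005, 0.001, -0.006]
```

```bash
python3 -m creep '[{"translation":[-10,0,20],"angular":[0,0,0],"jaw":0.5},{"translation":[-20,0,40],"angular":[0,0,0],"jaw":0.5},{"translation":[-29,0,60],"angular":[0,0,0],"jaw":0.5},{"translation":[-39,0,70],"angular":[0,0,0],"jaw":0.5},{"translation":[-44,0,75],"angular":[0,0,0],"jaw":0.5},{"translation":[-49,0,80],"angular":[0,0,0],"jaw":0.5},{"translation":[-53,0,85],"angular":[0,0,0],"jaw":0.5},{"translation":[-55,0,88],"angular":[0,0,0],"jaw":0.5}]'
python3 -c "
from h import *
st()
save('side','side3.png',(300,70,420,200),4)
im=cv2.imread('pics/side3.png');m=(im[:,:,2]>140)&(im[:,:,1]<90)&(im[:,:,0]<90);ys,xs=np.nonzero(m);print(len(xs),xs.mean()/4+300 if len(xs) else 0,ys.mean()/4+70 if len(xs) else 0)
for k in [(20,79,168),(32,79,166),(38,79,164)]: print(proj('side',b2w(k)).round(1))
"
```

```text
t: 14.15
ee_pos: [642.4, 113.4, 140.0]
orientation: [0.313, 2.606, -0.09]
ft_force: [-17.0, 4.0, 3.2]
width: 44.3
grasp_force: 6.8
t 14.15 tcp_box [28.7, 43.9, 140.0] hold_box [19.4, 44.0, 156.3] zb [0.5, -0.01, -0.87] F [-17.0, 4.0, 3.2] w 44.3 g 6.8 q [0.27, 0.45, 1.95, -0.75, 0.37, -0.4]
0 0 0
[[334.7 146. ]]
[[338.7 146.4]]
[[340.7 147. ]]
```

View pics/side3.png

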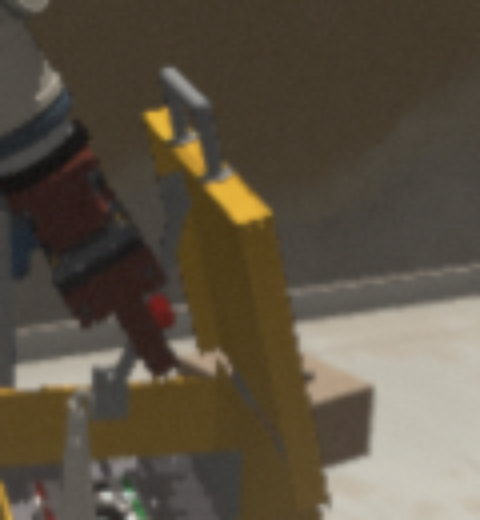

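Part of the knob shows right of the finger at crop (160,310), pixel (340,147.5), which is at the locked position. I'll press a little more, then back off.

```bash
python3 -m creep '[{"translation":[-2,0,1],"angular":[0,0,0],"jaw":0.5},{"translation":[-3,0,2],"angular":[0,0,0],"jaw":0.5},{"translation":[-3,0,2],"angular":[0,0,0],"jaw":0.5},{"translation":[-3,0,2],"angular":[0,0,0],"jaw":0.5},{"translation":[5,0,-8],"angular":[0,0,0],"jaw":0.5},{"translation":[20,0,-25],"angular":[0,0,0],"jaw":0.4},{"translation":[30,0,-45],"angular":[0,0,0],"jaw":0.2},{"translation":[40,-10,-60],"angular":[0,0,0],"jaw":0}]'
python3 -c "
from h import *
st()
save('side','side4.png',(300,70,420,200),4)
im=cv2.imread('pics/side4.png').astype(int);m=(im[:,:,2]>110)&(im[:,:,1]*2<im[:,:,2])&(im[:,:,0]*2<im[:,:,2]);n,l,s,c=cv2.connectedComponentsWithStats(m.astype('uint8'))
for a,b in zip(s[1:],c[1:]):
  if a[4]>60: print(a[4],b/4+[300,70])
"
```

```text
t: 15.2
ee_pos: [579.6, 120.4, 175.2]
orientation: [0.312, 2.599, -0.085]
ft_force: [-0.0, 0.0, 0.0]
width: 18.8
grasp_force: 0.0
t 15.2 tcp_box [-34.0, 36.1, 175.2] hold_box [-43.4, 36.2, 191.4] zb [0.5, -0.0, -0.86] F [-0.0, 0.0, 0.0] w 18.8 g 0.0 q [0.33, 0.32, 2.06, -0.75, 0.41, -0.36]
```

View pics/side4.png

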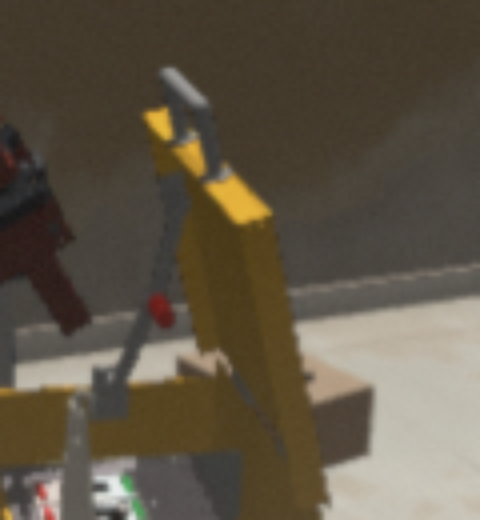

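The side crop shows the knob at (160,310) with the stay past the straight line and holding, so it is locked. Next are the breakers.

```bash
python3 -c "
from h import *
for p in [(-85,-10,110),(-75,-10,80),(-33,-10,80)]: delta(p,30,False)
print(proj('wrist',b2w([(-50,-10,93),(-50,-50,93),(-20,-90,93),(-20,-10,93)])).round())"
python3 -m creep '[{"translation":[20,-10,0],"angular":[0,0,0],"jaw":0},{"translation":[40,-20,0],"angular":[0,0,0],"jaw":0},{"translation":[60,-32,5],"angular":[0,0,0],"jaw":0},{"translation":[76,-42,20],"angular":[0,0,0],"jaw":0},{"translation":[76,-46,32],"angular":[0,0,0],"jaw":0},{"translation":[76,-46,32],"angular":[0,0,0],"jaw":0},{"translation":[76,-46,32],"angular":[0,0,0],"jaw":0},{"translation":[76,-46,32],"angular":[0,0,0],"jaw":0}]'
python3 - <<'E'
from h import *
st()
for p in [(-75,-10,80),(-33,-10,80)]: delta(p,30,False)
save('wrist','w5.png')
for l in ['tip_left','tip_middle','tip_right']: print(l,[(round(x['score'],2),np.round(x['rect']).tolist()) for x in ctrl.look_for('wrist',l)[:2]])
print(proj('wrist',b2w([(-50,-10,93),(-50,-50,93),(-20,-90,93),(-20,-10,93)])).round().tolist())
E
```

```text
trans [75.1, -44.8, 32.1] ang [-0.005, 0.002, -0.005]
trans [81.5, -44.7, 63.0] ang [-0.005, 0.002, -0.005]
trans [45.1, -44.4, 84.1] ang [-0.005, 0.002, -0.005]
[[262. 147.]
 [213. 147.]
 [178. 176.]
 [267. 176.]]
t: 16.25
ee_pos: [521.5, 87.1, 109.3]
orientation: [0.312, 2.6, -0.087]
ft_force: [1.1, 0.5, 0.1]
width: 0.5
grasp_force: 0.0
t 16.25 tcp_box [-82.8, -9.7, 109.3] hold_box [-92.2, -9.6, 125.4] zb [0.5, -0.0, -0.87] F [1.1, 0.5, 0.1] w 0.5 g 0.0 q [0.29, 0.39, 2.22, -1.31, 0.27, 0.2]
trans [7.9, -0.2, 29.2] ang [-0.005, 0.002, -0.004]
trans [-28.4, 0.1, 50.3] ang [-0.005, 0.002, -0.004]
tip_left [(0.56, [0.0, 201.0, 28.0, 248.0])]
tip_middle [(0.67, [257.0, 230.0, 280.0, 249.0]), (0.62, [196.0, 334.0, 469.0, 348.0])]
tip_right [(0.95, [216.0, 233.0, 236.0, 272.0])]
[[317.0, 249.0], [265.0, 249.0], [222.0, 270.0], [318.0, 270.0]]
```

View pics/w5.png

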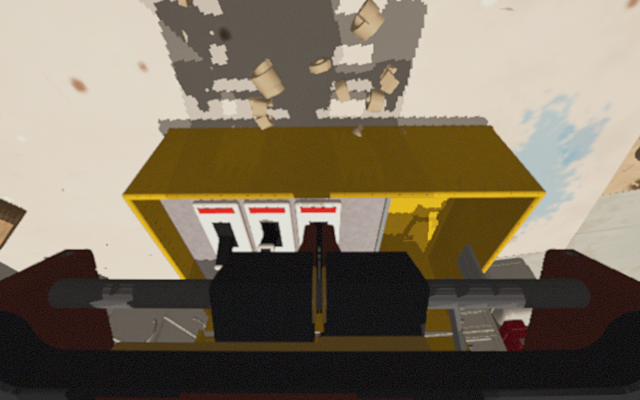

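The wrist view (robot side up) shows the right lever near (222,250) and the middle lever at (268,240). The left lever is hidden under the fingers at (318,250). Joint 4 is at its limit, so I'll reduce the tilt to 15° before working the breakers.

```bash
python3 -m creep '[{"translation":[5,0,2],"angular":[0,0.1,0],"jaw":0},{"translation":[5,0,4],"angular":[0,0.2,0],"jaw":0},{"translation":[5,0,5],"angular":[0,0.26,0],"jaw":0},{"translation":[5,0,5],"angular":[0,0.26,0],"jaw":0},{"translation":[5,0,5],"angular":[0,0.26,0],"jaw":0},{"translation":[5,0,5],"angular":[0,0.26,0],"jaw":0},{"translation":[5,0,5],"angular":[0,0.26,0],"jaw":0},{"translation":[5,0,5],"angular":[0,0.26,0],"jaw":0}]'
python3 - <<'E'
from h import *
st()
for p in [(-75,-10,80),(-52,-10,80),(-32,-10,80)]: delta(p,15,False)
E
```

```text
t: 17.45
ee_pos: [518.7, 87.1, 101.5]
orientation: [0.345, 2.859, -0.05]
ft_force: [-0.8, 0.0, -0.6]
width: 0.6
grasp_force: 0.0
t 17.45 tcp_box [-85.5, -10.3, 101.5] hold_box [-90.4, -10.2, 119.5] zb [0.26, -0.0, -0.97] F [-0.8, 0.0, -0.6] w 0.6 g 0.0 q [0.21, 0.4, 2.09, -0.28, 0.44, -0.88]
trans [-4.6, 0.4, 23.5] ang [-0.005, 0.002, -0.006]
trans [-26.8, 0.6, 29.5] ang [-0.005, 0.002, -0.006]
trans [-46.1, 0.7, 34.7] ang [-0.005, 0.002, -0.006]
```

```bash
python3 -m creep '[{"translation":[-5,0,12],"angular":[0,0,0],"jaw":0},{"translation":[-5,0,23],"angular":[0,0,0],"jaw":0},{"translation":[-15,0,26],"angular":[0,0,0],"jaw":0},{"translation":[-25,0,29],"angular":[0,0,0],"jaw":0},{"translation":[-34,0,32],"angular":[0,0,0],"jaw":0},{"translation":[-42,0,34],"angular":[0,0,0],"jaw":0},{"translation":[-43,0,34],"angular":[0,0,0],"jaw":0},{"translation":[-43,0,34],"angular":[0,0,0],"jaw":0}]'
python3 - <<'E'
from h import *
st()
for p in [(-50,-10,80),(-50,-10,130),(8,-90,130),(8,-90,80),(-35,-90,80)]: delta(p,15,False)
E
```

```text
t: 18.45
ee_pos: [563.6, 75.7, 79.0]
orientation: [0.347, 2.867, -0.051]
ft_force: [-20.3, 12.6, 13.5]
width: 0.4
grasp_force: 13.0
t 18.45 tcp_box [-39.2, -11.0, 79.0] hold_box [-43.9, -10.9, 97.1] zb [0.25, -0.01, -0.97] F [-20.3, 12.6, 13.5] w 0.4 g 13.0 q [0.17, 0.49, 2.0, -0.25, 0.43, -0.94]
trans [10.2, 0.9, -3.7] ang [-0.007, -0.006, -0.007]
trans [-2.5, 0.7, -52.0] ang [-0.007, -0.006, -0.007]
trans [-59.1, -78.8, -36.8] ang [-0.007, -0.006, -0.007]
trans [-46.4, -78.6, 11.5] ang [-0.007, -0.006, -0.007]
trans [-4.8, -78.9, 0.7] ang [-0.007, -0.006, -0.007]
```

```bash
python3 -m creep '[{"translation":[10,0,-4],"angular":[0,0,0],"jaw":0},{"translation":[10,0,-15],"angular":[0,0,0],"jaw":0},{"translation":[5,0,-40],"angular":[0,0,0],"jaw":0},{"translation":[-10,-20,-50],"angular":[0,0,0],"jaw":0},{"translation":[-30,-45,-44],"angular":[0,0,0],"jaw":0},{"translation":[-50,-70,-40],"angular":[0,0,0],"jaw":0},{"translation":[-60,-79,-37],"angular":[0,0,0],"jaw":0},{"translation":[-60,-79,-37],"angular":[0,0,0],"jaw":0}]'
python3 - <<'E'
from h import *
st()
for p in [(8,-90,80),(-31,-90,80),(-15,-90,80),(-15,-90,130)]: delta(p,15,False)
save('wrist','w6.png')
E
```

```text
t: 19.45
ee_pos: [596.9, -13.6, 132.0]
orientation: [0.347, 2.858, -0.049]
ft_force: [0.3, 0.6, 1.0]
width: 0.7
grasp_force: 0.0
t 19.45 tcp_box [13.8, -90.2, 132.0] hold_box [8.9, -90.2, 150.0] zb [0.26, -0.0, -0.97] F [0.3, 0.6, 1.0] w 0.7 g 0.0 q [-0.01, 0.42, 1.93, -0.12, 0.54, -1.24]
trans [19.2, 0.3, 48.6] ang [-0.004, 0.003, -0.008]
trans [56.8, -0.1, 38.4] ang [-0.004, 0.003, -0.008]
trans [41.4, 0.1, 42.6] ang [-0.004, 0.003, -0.008]
trans [28.3, -0.0, -5.6] ang [-0.004, 0.003, -0.008]
```

View pics/w6.png

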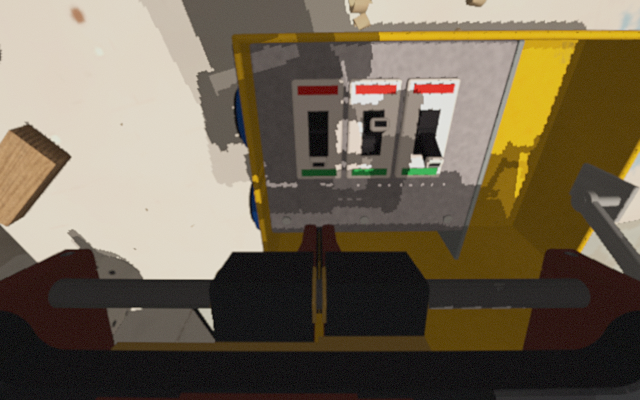

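The wrist view shows the left lever's tip at (432,160), on the green side (on). The middle tip is at (377,123), and the right tip at (318,163) is still on green. I'll pull the right one off.

```bash
python3 -m creep '[{"translation":[10,0,25],"angular":[0,0,0],"jaw":0},{"translation":[19,0,48],"angular":[0,0,0],"jaw":0},{"translation":[28,0,46],"angular":[0,0,0],"jaw":0},{"translation":[38,0,43],"angular":[0,0,0],"jaw":0},{"translation":[48,0,41],"angular":[0,0,0],"jaw":0},{"translation":[57,0,38],"angular":[0,0,0],"jaw":0},{"translation":[58,0,38],"angular":[0,0,0],"jaw":0},{"translation":[58,0,38],"angular":[0,0,0],"jaw":0}]'
python3 -c "
from h import *
st()"
python3 -m creep '[{"translation":[-10,0,3],"angular":[0,0,0],"jaw":0},{"translation":[-15,0,-10],"angular":[0,0,0],"jaw":0},{"translation":[-22,0,-40],"angular":[0,0,0],"jaw":0},{"translation":[-40,0,-60],"angular":[0,0,0],"jaw":0},{"translation":[-50,0,-60],"angular":[0,0,0],"jaw":0},{"translation":[-50,0,-60],"angular":[0,0,0],"jaw":0},{"translation":[-50,0,-60],"angular":[0,0,0],"jaw":0},{"translation":[-50,0,-60],"angular":[0,0,0],"jaw":0}]'
python3 - <<'E'
from h import *
st()
save('wrist','w7.png',(220,20,540,230),2)
for p in [(-20,20,190),(20,30,180),(53,30,150)]: delta(p,30,False)
E
```

```text
t: 20.5
ee_pos: [555.6, -2.0, 82.5]
orientation: [0.344, 2.85, -0.047]
ft_force: [8.7, -1.4, 3.8]
width: 0.4
grasp_force: 4.7
t 20.5 tcp_box [-29.1, -88.5, 82.5] hold_box [-34.1, -88.4, 100.5] zb [0.27, -0.0, -0.96] F [8.7, -1.4, 3.8] w 0.4 g 4.7 q [0.01, 0.46, 2.05, -0.18, 0.38, -1.16]
t: 21.5
ee_pos: [582.1, -9.7, 149.6]
orientation: [0.345, 2.861, -0.05]
ft_force: [0.7, 0.1, -0.2]
width: 0.5
grasp_force: 0.0
t 21.5 tcp_box [-1.4, -89.9, 149.6] hold_box [-6.3, -89.8, 167.7] zb [0.26, -0.0, -0.97] F [0.7, 0.1, -0.2] w 0.5 g 0.0 q [-0.0, 0.37, 1.95, -0.12, 0.57, -1.24]
trans [8.4, 109.6, -44.2] ang [-0.005, -0.262, -0.006]
trans [-27.6, 119.9, -24.2] ang [-0.005, -0.262, -0.006]
trans [-51.7, 120.2, 13.3] ang [-0.005, -0.262, -0.006]
```

View pics/w7.png

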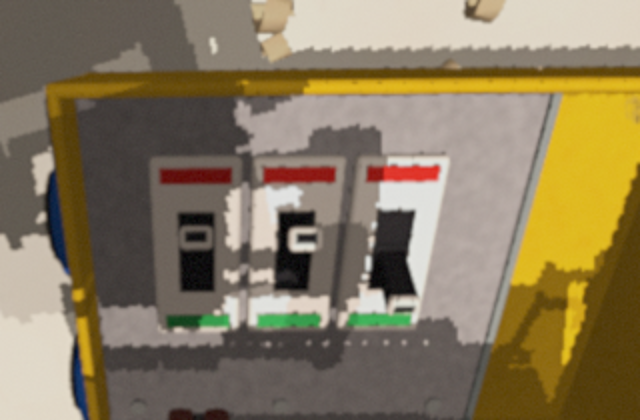

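The right tip (195,238) is level with the middle one, on the off side. The left tip (403,300) is on. Next I'll hook the left finger behind the knob, entering from its right.

```bash
python3 -c "
from h import *
delta((-40,12,205),35,False)"
python3 -m creep '[{"translation":[5,15,-20],"angular":[0,-0.05,0],"jaw":0.2},{"translation":[10,30,-40],"angular":[0,-0.1,0],"jaw":0.4},{"translation":[14,45,-50],"angular":[0,-0.15,0],"jaw":0.5},{"translation":[18,60,-60],"angular":[0,-0.2,0],"jaw":0.5},{"translation":[20,75,-62],"angular":[0,-0.25,0],"jaw":0.5},{"translation":[23,90,-64],"angular":[0,-0.3,0],"jaw":0.5},{"translation":[23,102,-64],"angular":[0,-0.35,0],"jaw":0.5},{"translation":[23,102,-64],"angular":[0,-0.35,0],"jaw":0.5}]'
python3 - <<'E'
from h import *
st()
for p in [(20,12,190),(61,12,170),(61,44,170)]: delta(p,35,False)
E
```

```text
trans [23.8, 101.4, -63.8] ang [-0.006, -0.349, -0.006]
t: 22.55
ee_pos: [568.8, 99.4, 205.4]
orientation: [0.3, 2.515, -0.1]
ft_force: [0.4, 0.4, -0.1]
width: 43.6
grasp_force: 0.0
t 22.55 tcp_box [-39.7, 13.2, 205.4] hold_box [-50.4, 13.3, 220.7] zb [0.57, -0.01, -0.82] F [0.4, 0.4, -0.1] w 43.6 g 0.0 q [0.32, 0.24, 2.12, -0.93, 0.39, -0.21]
trans [-40.0, -0.8, 46.8] ang [-0.006, 0.001, -0.002]
trans [-62.1, -0.5, 86.8] ang [-0.006, 0.001, -0.002]
trans [-62.0, 31.5, 86.6] ang [-0.006, 0.001, -0.002]
```

```bash
python3 -m creep '[{"translation":[-20,0,23],"angular":[0,0,0],"jaw":0.5},{"translation":[-40,0,47],"angular":[0,0,0],"jaw":0.5},{"translation":[-52,0,67],"angular":[0,0,0],"jaw":0.5},{"translation":[-62,0,87],"angular":[0,0,0],"jaw":0.5},{"translation":[-62,0,87],"angular":[0,0,0],"jaw":0.5},{"translation":[-62,10,87],"angular":[0,0,0],"jaw":0.5},{"translation":[-62,20,87],"angular":[0,0,0],"jaw":0.5},{"translation":[-62,31,87],"angular":[0,0,0],"jaw":0.5}]'
python3 - <<'E'
from h import *
st()
save('side','side8.png',(290,70,420,200),4)
for p in [(61,44,170),(51,44,174),(30,44,178),(24,44,180)]: delta(p,35,False)
E
```

```text
t: 23.55
ee_pos: [674.9, 105.9, 171.3]
orientation: [0.302, 2.512, -0.099]
ft_force: [0.3, 0.1, 1.0]
width: 44.1
grasp_force: 0.0
t 23.55 tcp_box [62.1, 44.1, 171.3] hold_box [51.4, 44.2, 186.6] zb [0.58, -0.01, -0.82] F [0.3, 0.1, 1.0] w 44.1 g 0.0 q [0.27, 0.43, 1.93, -0.91, 0.36, -0.27]
trans [2.0, -1.4, 0.4] ang [-0.004, 0.004, -0.004]
trans [7.9, -1.5, -8.6] ang [-0.004, 0.004, -0.004]
trans [22.7, -1.6, -24.0] ang [-0.004, 0.004, -0.004]
trans [26.5, -1.6, -29.1] ang [-0.004, 0.004, -0.004]
```

View pics/side8.png

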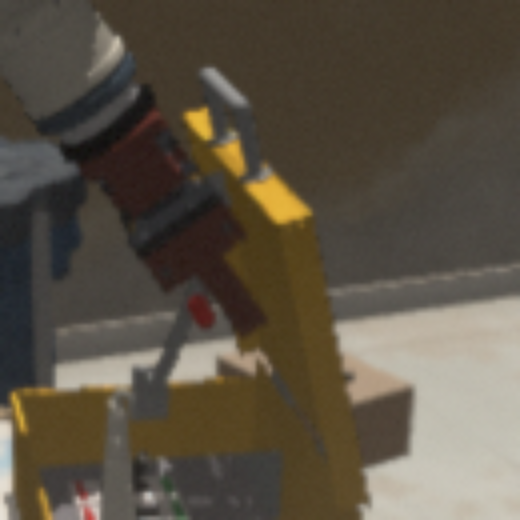

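The left finger is behind the knob (crop (200,310)), so I'll pull.

```bash
python3 -m creep '[{"translation":[5,0,-5],"angular":[0,0,0],"jaw":0.5},{"translation":[10,0,-10],"angular":[0,0,0],"jaw":0.5},{"translation":[15,0,-16],"angular":[0,0,0],"jaw":0.5},{"translation":[20,0,-22],"angular":[0,0,0],"jaw":0.5},{"translation":[25,0,-28],"angular":[0,0,0],"jaw":0.5},{"translation":[29,0,-33],"angular":[0,0,0],"jaw":0.5},{"translation":[29,0,-33],"angular":[0,0,0],"jaw":0.5},{"translation":[29,0,-33],"angular":[0,0,0],"jaw":0.5}]'
python3 - <<'E'
from h import *
st()
save('side','side9.png',(290,70,420,200),4)
E
```

```text
t: 24.6
ee_pos: [633.0, 114.7, 180.5]
orientation: [0.303, 2.514, -0.1]
ft_force: [-0.6, -0.0, -1.0]
width: 43.8
grasp_force: 0.0
t 24.6 tcp_box [19.3, 42.9, 180.5] hold_box [8.6, 43.0, 195.8] zb [0.57, -0.01, -0.82] F [-0.6, -0.0, -1.0] w 43.8 g 0.0 q [0.31, 0.37, 2.0, -0.95, 0.38, -0.2]
```

View pics/side9.png

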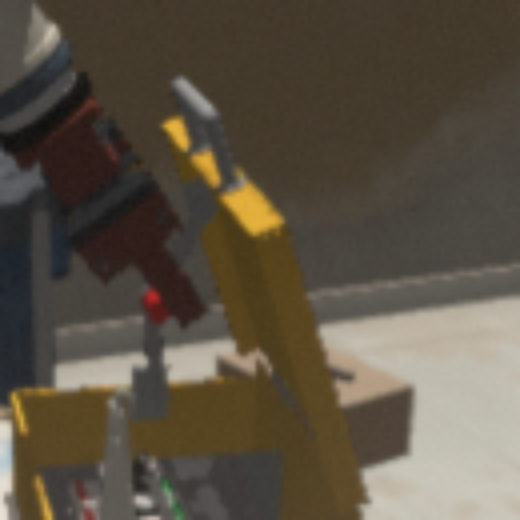

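The knee is broken: the knob is now back at crop (152,303) and the lid has sunk a bit, with the handle at crop (195,95), pixel (339,94). I'll withdraw sideways, back and up, then push the lid down from behind. My ten pictures are used, so I'll check numerically from here.

```bash
python3 -m creep '[{"translation":[0,-16,0],"angular":[0,0,0],"jaw":0.5},{"translation":[0,-33,0],"angular":[0,0,0],"jaw":0.5},{"translation":[0,-35,-25],"angular":[0,0,0],"jaw":0.4},{"translation":[0,-35,-60],"angular":[0,0,0],"jaw":0.2},{"translation":[5,-35,-100],"angular":[0,0,0],"jaw":0},{"translation":[0,-35,-140],"angular":[0,0,0],"jaw":0},{"translation":[-20,-35,-170],"angular":[0,0.18,0],"jaw":0},{"translation":[-50,-35,-200],"angular":[0,0.36,0],"jaw":0}]'
python3 - <<'E'
from h import *
st()
for t in (1.3,1.25,1.2,1.15,1.1): print(t,proj('side',b2w((100-248*np.cos(t)-8*np.sin(t),0,105+248*np.sin(t)-8*np.cos(t)))).round(1))
ctrl.get_image('side')
print([(round(x['score'],2),np.round(x['rect']).tolist()) for x in ctrl.look_for('side','handle')[:2]])
for t in (1.2,1.1,1,.9,.8,.7,.6,.5,.4,.3,.2,.1,0): print(t,np.round([100-185*np.cos(t)+4*np.sin(t)+10,105+185*np.sin(t)+4*np.cos(t)]))
for p in [(-40,0,410),(90,0,410),(90,0,290),(70,0,280)]: delta(p,0,False)
E
```

```text
t: 25.65
ee_pos: [550.4, 97.7, 369.5]
orientation: [0.345, 2.825, -0.062]
ft_force: [1.5, 0.5, -0.8]
width: 0.2
grasp_force: 0.0
t 25.65 tcp_box [-57.2, 7.3, 369.5] hold_box [-62.6, 7.4, 387.3] zb [0.29, -0.01, -0.96] F [1.5, 0.5, -0.8] w 0.2 g 0.0 q [0.23, 0.06, 1.79, -0.16, 1.03, -1.03]
1.3 [[343.8  92.6]]
1.25 [[339.4  94.3]]
1.2 [[335.   96.2]]
1.15 [[330.7  98.4]]
1.1 [[326.5 100.7]]
[(0.61, [330.0, 88.0, 385.0, 197.0])]
1.2 [ 47. 279.]
1.1 [ 30. 272.]
1 [ 13. 263.]
0.9 [ -2. 252.]
0.8 [-16. 240.]
0.7 [-29. 227.]
0.6 [-40. 213.]
0.5 [-50. 197.]
0.4 [-59. 181.]
0.3 [-66. 163.]
0.2 [-71. 146.]
0.1 [-74. 127.]
0 [-75. 109.]
trans [-19.3, -8.6, -27.8] ang [-0.004, 0.313, -0.015]
trans [-142.9, -6.7, 12.2] ang [-0.004, 0.313, -0.015]
trans [-105.9, -6.5, 126.4] ang [-0.004, 0.313, -0.015]
trans [-83.8, -6.8, 129.7] ang [-0.004, 0.313, -0.015]
```

```bash
python3 -m creep '[{"translation":[0,-4,-20],"angular":[0,0.12,0],"jaw":0},{"translation":[-10,-8,-30],"angular":[0,0.25,0],"jaw":0},{"translation":[-40,-8,-22],"angular":[0,0.31,0],"jaw":0},{"translation":[-85,-8,-8],"angular":[0,0.31,0],"jaw":0},{"translation":[-130,-8,8],"angular":[0,0.31,0],"jaw":0},{"translation":[-150,-8,15],"angular":[0,0.31,0],"jaw":0},{"translation":[-150,-8,15],"angular":[0,0.31,0],"jaw":0},{"translation":[-150,-8,15],"angular":[0,0.31,0],"jaw":0}]'
python3 - <<'E'
from h import *
st()
for p in [(95,0,285),(60,0,285),(30,0,272),(-2,0,252)]: delta(p,0,False)
E
```

```text
t: 26.75
ee_pos: [693.5, 53.9, 400.1]
orientation: [-0.387, -3.112, 0.012]
ft_force: [1.0, 0.4, -0.9]
width: 0.5
grasp_force: 0.0
t 26.75 tcp_box [92.2, -2.3, 400.1] hold_box [92.3, -2.1, 418.8] zb [-0.0, -0.01, -1.0] F [1.0, 0.4, -0.9] w 0.5 g 0.0 q [0.06, 0.4, 1.26, -0.01, 1.49, -1.26]
trans [-3.3, 3.3, 115.0] ang [-0.008, -0.005, -0.014]
trans [31.7, 2.8, 115.2] ang [-0.008, -0.005, -0.014]
trans [61.6, 2.4, 128.4] ang [-0.008, -0.005, -0.014]
trans [93.5, 2.1, 148.5] ang [-0.008, -0.005, -0.014]
```

Next I'll descend behind the lid and start pushing it down.

```bash
python3 -m creep '[{"translation":[-3,2,40],"angular":[0,0,0],"jaw":0},{"translation":[-3,2,85],"angular":[0,0,0],"jaw":0},{"translation":[-3,2,115],"angular":[0,0,0],"jaw":0},{"translation":[10,2,115],"angular":[0,0,0],"jaw":0},{"translation":[30,2,115],"angular":[0,0,0],"jaw":0},{"translation":[44,2,121],"angular":[0,0,0],"jaw":0},{"translation":[53,2,125],"angular":[0,0,0],"jaw":0},{"translation":[62,2,129],"angular":[0,0,0],"jaw":0}]'
python3 -m creep '[{"translation":[9,0,4],"angular":[0,0,0],"jaw":0},{"translation":[17,0,9],"angular":[0,0,0],"jaw":0},{"translation":[25,0,14],"angular":[0,0,0],"jaw":0},{"translation":[32,0,20],"angular":[0,0,0],"jaw":0},{"translation":[39,0,26],"angular":[0,0,0],"jaw":0},{"translation":[46,0,32],"angular":[0,0,0],"jaw":0},{"translation":[53,0,38],"angular":[0,0,0],"jaw":0},{"translation":[59,0,45],"angular":[0,0,0],"jaw":0}]'
python3 - <<'E'
from h import *
st()
for p in [(-40,0,213),(-59,0,181),(-66,0,163),(-71,0,146),(-75,0,112)]: delta(p,0,False)
E
```

```text
t: 27.75
ee_pos: [633.7, 71.0, 273.2]
orientation: [-0.386, -3.115, 0.01]
ft_force: [0.3, -1.0, 2.6]
width: 0.7
grasp_force: 0.3
t: 28.75
ee_pos: [576.1, 85.0, 226.6]
orientation: [-0.386, -3.113, 0.011]
ft_force: [0.5, 0.2, -0.7]
width: 0.6
grasp_force: 0.0
t 28.75 tcp_box [-29.2, 0.8, 226.6] hold_box [-29.1, 1.0, 245.3] zb [-0.0, -0.01, -1.0] F [0.5, 0.2, -0.7] w 0.6 g 0.0 q [0.13, 0.36, 1.72, -0.01, 1.07, -1.19]
trans [10.7, -0.9, 13.7] ang [-0.008, -0.004, -0.013]
trans [29.6, -0.9, 45.8] ang [-0.008, -0.004, -0.013]
trans [36.5, -0.9, 63.8] ang [-0.008, -0.004, -0.013]
trans [41.5, -0.8, 80.8] ang [-0.008, -0.004, -0.013]
trans [45.3, -0.6, 114.8] ang [-0.008, -0.004, -0.013]
```

```bash
python3 -m creep '[{"translation":[6,0,8],"angular":[0,0,0],"jaw":0},{"translation":[11,0,15],"angular":[0,0,0],"jaw":0},{"translation":[16,0,22],"angular":[0,0,0],"jaw":0},{"translation":[21,0,30],"angular":[0,0,0],"jaw":0},{"translation":[25,0,38],"angular":[0,0,0],"jaw":0},{"translation":[30,0,46],"angular":[0,0,0],"jaw":0},{"translation":[33,0,55],"angular":[0,0,0],"jaw":0},{"translation":[37,0,64],"angular":[0,0,0],"jaw":0}]'
python3 -m creep '[{"translation":[2,0,7],"angular":[0,0,0],"jaw":0},{"translation":[4,0,14],"angular":[0,0,0],"jaw":0},{"translation":[5,0,20],"angular":[0,0,0],"jaw":0},{"translation":[6,0,27],"angular":[0,0,0],"jaw":0},{"translation":[7,0,33],"angular":[0,0,0],"jaw":0},{"translation":[8,0,39],"angular":[0,0,0],"jaw":0},{"translation":[8,0,45],"angular":[0,0,0],"jaw":0},{"translation":[8,0,50],"angular":[0,0,0],"jaw":0}]'
python3 - <<'E'
from h import *
st();ctrl.get_image('side')
print([(round(x['score'],2),np.round(x['rect']).tolist()) for x in ctrl.look_for('side','handle')[:2]])
E
```

```text
t: 29.75
ee_pos: [540.1, 93.5, 162.6]
orientation: [-0.386, -3.113, 0.011]
ft_force: [-0.3, 0.6, -0.1]
width: 0.5
grasp_force: 0.0
t: 30.75
ee_pos: [532.2, 95.1, 112.8]
orientation: [-0.386, -3.113, 0.011]
ft_force: [0.3, 0.3, -0.3]
width: 0.5
grasp_force: 0.0
t 30.75 tcp_box [-74.2, 0.6, 112.8] hold_box [-74.2, 0.7, 131.5] zb [-0.0, -0.01, -1.0] F [0.3, 0.3, -0.3] w 0.5 g 0.0 q [0.16, 0.46, 1.88, -0.01, 0.8, -1.16]
[(0.9, [280.0, 158.0, 384.0, 206.0])]
```

```bash
python3 -m creep '[{"translation":[0,0,2],"angular":[0,0,0],"jaw":0},{"translation":[0,0,4],"angular":[0,0,0],"jaw":0},{"translation":[0,0,6],"angular":[0,0,0],"jaw":0},{"translation":[0,0,6],"angular":[0,0,0],"jaw":0},{"translation":[0,0,6],"angular":[0,0,0],"jaw":0},{"translation":[0,0,6],"angular":[0,0,0],"jaw":0},{"translation":[0,0,6],"angular":[0,0,0],"jaw":0},{"translation":[0,0,6],"angular":[0,0,0],"jaw":0}]'
python3 -c "
from h import *
st()"
python3 -m creep '[{"translation":[0,0,-5],"angular":[0,0,0],"jaw":0},{"translation":[0,0,-25],"angular":[0,0,0],"jaw":0},{"translation":[0,0,-50],"angular":[0,0,0],"jaw":0},{"translation":[0,0,-80],"angular":[0,0,0],"jaw":0},{"translation":[0,0,-110],"angular":[0,0,0],"jaw":0},{"translation":[0,0,-120],"angular":[0,0,0],"jaw":0},{"translation":[0,0,-120],"angular":[0,0,0],"jaw":0},{"translation":[0,0,-120],"angular":[0,0,0],"jaw":0}]'
python3 - <<'E'
from h import *
st()
for c in ('side','scene'):
    im=ctrl.get_image(c)
    print([(round(x['score'],2),np.round(x['rect']).tolist()) for x in ctrl.look_for(c,'handle')[:2]])
    b=cv2.cvtColor(cv2.imread(f'pics/{c}0.png'),cv2.COLOR_BGR2GRAY).astype(int)[130:330,225:480];a=cv2.cvtColor(im,cv2.COLOR_RGB2GRAY)[130:330,225:480].astype(int)
    ys,xs=np.nonzero(cv2.blur((abs(a-b)>40).astype('float32'),(3,3))>.6);print(len(xs),(xs.min()+225,xs.max()+225,ys.min()+130,ys.max()+130) if len(xs) else '')
E
```

```text
t: 31.85
ee_pos: [532.4, 95.1, 109.2]
orientation: [-0.386, -3.114, 0.011]
ft_force: [-6.8, -1.3, 20.4]
width: 0.6
grasp_force: 10.0
t 31.85 tcp_box [-74.0, 0.6, 109.2] hold_box [-74.0, 0.8, 127.9] zb [-0.0, -0.01, -1.0] F [-6.8, -1.3, 20.4] w 0.6 g 10.0 q [0.16, 0.47, 1.89, -0.01, 0.79, -1.16]
t: 32.85
ee_pos: [532.1, 95.7, 225.9]
orientation: [-0.385, -3.111, 0.012]
ft_force: [-0.1, 0.1, -1.1]
width: 0.9
grasp_force: 0.0
t 32.85 tcp_box [-74.5, 1.2, 225.9] hold_box [-74.3, 1.3, 244.6] zb [-0.01, -0.01, -1.0] F [-0.1, 0.1, -1.1] w 0.9 g 0.0 q [0.16, 0.3, 1.81, -0.01, 1.04, -1.16]
[(0.96, [278.0, 157.0, 384.0, 205.0]), (0.64, [278.0, 155.0, 381.0, 236.0])]
1559 (np.int64(225), np.int64(315), np.int64(168), np.int64(256))
[(0.79, [285.0, 143.0, 386.0, 197.0])]
1801 (np.int64(225), np.int64(324), np.int64(157), np.int64(247))
```

```bash
python3 -c "
from workcell import ctrl
print(ctrl.close_job())"
```

```text
the job is handed in; nothing more can be done
None
```

I propped and locked the lid, set the breakers (left on, middle off, right off), broke the stay's knee, closed the lid and handed the job in at about 33 s; the hand-in gave no verdict. Pressing on the lid met it at 109 mm (shut), the breakers were last seen before closing, and I did not re-measure the bystanders.

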